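Turn the back-to-front gel cassette round in its reader dock

ROBOT

A 6-joint arm with a two-finger parallel gripper is mounted at the origin on the work surface. World frame = base frame: x ahead of the robot, y to its left, z up, the work surface at z = 0. Lengths are in m, angles in degrees, forces in N, time in s.
With the tool pointing down it reaches from about 0.4 to 0.825 m from the base axis. Payload 7 kg.
Tool frame: the origin (TCP) lies between the finger pads; the fingertips stand 22 mm ahead of it and the grasp point (between the pads) lies 3 mm ahead of it; z points along the fingers, y is the direction in which the jaws open and shut (so a half turn about z gives the same grasp; the last joint's range is limited). The gripper opens to 88 mm and grips with 3 to 60 N. Pads are 19 mm wide; open, the fingers measure 130 mm over their backs; the gripper's body (78 mm by 193 mm) begins 47 mm behind the grasp point.
Start: joints at [91.736, 20.546, 0.682, 0, -70.136, -16.507], TCP at [0.172, 0.653, 0.249] pointing down, gripper open.
Joint ranges: [-176.03, 176.03], [-82.01, 121.73], [-58.28, 71.71], [-173.87, 95.51], [-174.79, -0.11], [-173.66, 173.66]. Speed limits (degrees/s): [136.94, 136.94, 172.46, 180, 180, 180].

INTERFACE

Orientations are given as [roll, pitch, yaw] about the fixed x, y, z axes, in that order (R = Rz(yaw) Ry(pitch) Rx(roll)).
In Python, from plant import telemetry, cams, r gives the robot as it stands.
- The arm moves only by the tool carry_out, never from a script. Its argument "commands" is one flat list of numbers, 5 for each row, row after row: the shift along the world's x, y, z as a fraction of full scale, then the turn about the world's z as a fraction of full scale, then the gripper's target within -1 to 1 (shut at 1, half-way at 0, fully open at -1). In form: [x, y, z, turn, claw, x, y, z, turn, claw, ...]. A call has 1 to 8 rows; each row shifts and turns the commanded pose from where the row before left it; what a row does not reach is not made up. Full scale, the value 1, is 0.04 m for a shift and 4 degrees for a turn. A row lasts 1/10 s, in which the tool goes at most 50 mm and 8.59 degrees, less where a joint would pass 70% of its speed; a pose out of reach is approached as far as the arm can. A call with a number of a shift or a turn outside -1 to 1 is refused whole. A call with a gripper value outside its range is refused whole. The fingers move at their own pace and stop on an object; "grip_force" is the grip in N (left out, the last holds). Time passes only in rows, so rows that do not move let the fingers close. It gives the time, the measured TCP pose, the force and the opening at its end, in the units of the state.
- telemetry.get_state(): the state, without advancing time (a new reading comes with each control period).
- cams.capture(name): name is "scene" or "top" or "wrist"; returns a dict with "frame" (480x640x3 uint8, red, green, blue), "camera_matrix" (3x3 intrinsics, pixels), "k1" (the pictures are not rectified: a ray, as slopes to the right and down, at radius r is drawn at 1 + k1 r^2 times it, then the intrinsics apply), "camera_from_world" (4x4, takes a point from world to camera coordinates); the wrist camera has in their place "mount" (4x4, takes a point from camera to tool coordinates, whose origin is the TCP and whose axes are the flange's). Camera axes: x right, y down, z forward; pixel columns grow to the right and rows downward; lengths in m; the calibration is good to about 2 mm. A picture is of the moment at which its call begins: read the wrist's pose just before it. There is no depth.
- r.close_job(): hands the job in, once; it reports no verdict.
The state is a dict: "time_s": time; "joints": joint angles; "qd": joint speeds; "joint_torque": joint torques, N m; "tcp_pos": TCP position; "eef_rot": TCP orientation; "contact_force": force on the tool from outside, world axes, zero at the start; "moment": the same for the moment, N m; "gripper_width": finger opening in m.
Only numpy, scipy, OpenCV 4.12 (cv2) and the standard library are available. Lean on these libraries where they do the work, as an engineer would, in place of code of your own. Each camera call takes 0.05 s, during which the arm holds its last target. There are 200 camera calls.

TASK

One of the three gel cassettes in the reader dock was loaded back to front: its blue end is not at the dock's blue strip. Lift the weight bar off the cassettes and set it down, lying flat along the sloped yellow rest, midway along it and behind its lip; then draw the back-to-front cassette up out of its slot, turn it end for end and put it back fully home in the same slot. Set things down without dropping them, and leave the other two cassettes and everything else on the bench undisturbed.

Things in the scene. Friction and masses are not known exactly. Their poses are not given: they have to be found in the camera images.
- dock: white fixed dock, 166 (x) by 206 (y) by 50 high; origin centre of its underside, on the bench. Three pockets along its x, centred at y = -64, 0, +64 mm, each 133 by 25, 3 mm mouth chamfer, 35 deep (floor 15 above bench). Blue strip along its +x edge (away from the robot): blue ends belong there. Position, yaw and half of the bench vary.
- rest: yellow sloped rest on steel legs, fixed; origin centre of its foot, on the bench. Face 200 (y) by 64 mm, sloping 25 degrees, low edge at its -x, high edge at +x; a lip 6 mm thick along the low edge stands 12 mm above the face, leaving 58 mm of face behind it.
- rest_seat (a point): the middle of the rest's sloping face (lip included: 32 mm along the slope to either edge), 65 mm above the bench; axes those of rest (not tilted). The clear part of the face behind the lip is centred 3 mm up-slope of it.
- bar_center (a point): loose weight bar, about 0.4 kg: flat bar 180 long (y) by 40 wide (x) by 12 thick, with a black upright grip at its middle, 60 long (y) by 20 thick (x) by 42 high. Starts across the cassette tops, underside 105 above the bench. This point is on its centre line 27 above its underside (whole height 54), in the grip. Either way round is the same.
- cassette_a_center (a point): gel cassette, an upright grey box 130 long (x) by 22 thick (y) by 90 high (z), about 0.16 kg, amber windows, 28 mm at its +x end blue. Stands on its long edge in any of the three slots. This point is its centre, 45 above its underside; seated it is 60 mm above the bench and 55 mm of its height shows above the dock.
- cassette_a_blue (a point): middle of the blue end face of cassette a, 65 mm from its centre along its x
- cassette_b_center (a point): as cassette_a_center: a like gel cassette, in another slot
- cassette_b_blue (a point): middle of the blue end face of cassette b, 65 mm from its centre along its x
- cassette_c_center (a point): as cassette_a_center: a like gel cassette, in another slot
- cassette_c_blue (a point): middle of the blue end face of cassette c, 65 mm from its centre along its x
- bottle: bystander, loose: amber bottle, orange cap, 60 across, 135 high, between the dock and the rest; origin at the centre of its underside
- flask: bystander, loose: clear conical flask, 68 across, 120 high, between the dock and the rest; origin at the centre of its underside
- cylinder: bystander, loose: measuring cylinder 26 across on a round blue foot 68 across, 197 high, behind the dock and rest; origin at the centre of its underside
- tipbox_red: bystander, loose: red box of pipette tips, 120 by 85 by 67 high, at the left; origin at the centre of its underside
- tipbox_green: bystander, loose: green box of pipette tips, 120 by 85 by 67 high, at the right; origin at the centre of its underside
- tube_rack: bystander, loose: blue tube rack, 200 by 60 by 58 high, at the back; origin at the centre of its underside
- pipette: bystander, loose: white pipette lying down, 260 long, 28 high, at the back; origin at the centre of its underside
There are look-alikes about, which are no part of the job. Leave any green look-alike of the rest alone. What is shaped like the part that bears cassette_a_center but black is not meant.

How it is judged:
By the outcome, as a careful person would: the job done as asked, in the order asked, and still so for the second after the job is handed in, with the robot touching nothing.
It also fails if it takes over 67 s, if anything falls off the work surface, if the arm or the gripper's body presses on something with over 40 N, if the wrist force passes 120 N, or if a joint passes its speed limit or range.

## Working session

There is one attempt and no reset: what is moved stays moved. The work goes in short steps, Python scripts to look and compute and a tool call to move; the robot and the scene stay as the last step left them, time stands still between calls to the robot, and variables do not carry over. Pictures are saved under pics/ and viewed, about 8 in all and at most 12, crops included, and the job is handed in when it is done.

Besides the shell and the picture viewer there is one more tool, called after "Emit:" by a JSON object that holds its "method" and its "body", one argument or row to a line. carry_out: Moves the arm, as the interface text tells. Shift numbers are shares of 0.04 m and turn numbers shares of 4 degrees, none past 1 either way. Its arguments: {"type":"object","properties":{"commands":{"type":"array"},"grip_force":{"type":"number"}},"required":["commands"]}

```bash
mkdir -p pics; ls; cat > h.py <<'E'
import numpy as np, cv2
from plant import telemetry, cams, r
from scipy.spatial.transform import Rotation as R
def cap(n):
    s=telemetry.get_state(); c=cams.capture(n)
    if n=="wrist":
        T=np.eye(4); T[:3,:3]=R.from_euler('xyz',s['eef_rot'],degrees=True).as_matrix(); T[:3,3]=s['tcp_pos']
        c['camera_from_world']=np.linalg.inv(T@np.array(c['mount']))
    return c
def save(c,n): cv2.imwrite(f'pics/{n}.png',cv2.cvtColor(c['frame'],cv2.COLOR_RGB2BGR))
def ray(c,px):
    K=np.array(c['camera_matrix']);p=np.atleast_2d(np.float64(px)).reshape(-1,1,2)
    u=cv2.undistortPoints(p,K,np.array([c['k1'],0,0,0,0.]))[:,0]
    W=np.linalg.inv(np.array(c['camera_from_world']))
    d=np.c_[u,np.ones(len(u))]@W[:3,:3].T
    return W[:3,3],d
def onz(c,px,z):
    o,d=ray(c,px); return o+d*((z-o[2])/d[:,2])[:,None]
def proj(c,P):
    M=np.array(c['camera_from_world']);
    return cv2.projectPoints(np.atleast_2d(np.float64(P)),cv2.Rodrigues(M[:3,:3])[0],M[:3,3],np.array(c['camera_matrix']),np.array([c['k1'],0,0,0,0.]))[0][:,0]
E
python3 - <<'E'
from h import *
for n in('top','scene'):
    c=cap(n);save(c,n+'0');print(n,np.round(np.linalg.inv(c['camera_from_world']),2).tolist(),c['k1'])
print(telemetry.get_state())
E
```

```text
pics
top [[0.08, -0.98, 0.21, 0.29], [-1.0, -0.08, 0.01, -0.01], [0.0, -0.21, -0.98, 1.2], [0.0, 0.0, 0.0, 1.0]] -0.06511386078237838
scene [[-0.87, 0.31, -0.39, 1.06], [0.49, 0.55, -0.67, 0.95], [0.0, -0.78, -0.63, 0.97], [0.0, 0.0, 0.0, 1.0]] -0.09724444874952927
{'time_s': 0.1, 'joints': array([ 9.17362819e+01,  2.05888127e+01,  6.39623923e-01, -1.88913126e-02,
       -7.01355820e+01, -1.65082393e+01]), 'qd': array([-0.00870423, -0.03264755,  0.16297723,  0.10528846, -0.0331076 ,
        0.08507292]), 'joint_torque': array([-9.81662524e-04, -5.84165955e+01,  2.93752903e+01,  7.01545671e+00,
        1.01550415e-02, -6.05076070e-05]), 'tcp_pos': array([0.17200431, 0.65230266, 0.24770056]), 'eef_rot': array([ 1.79913677e+02, -7.06242394e-03, -1.47783843e+01]), 'contact_force': array([-0.29924956,  0.04242539, -0.36324231]), 'moment': array([-0.02267832, -0.06170927,  0.04611915]), 'gripper_width': 0.08757350838077069}
```

View pics/top0.png

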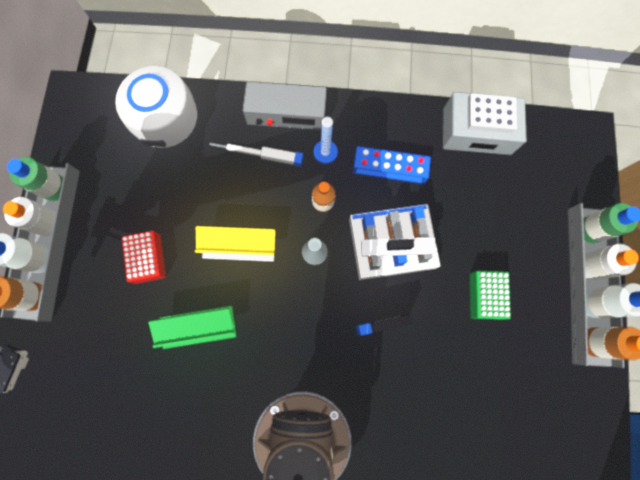

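View pics/scene0.png

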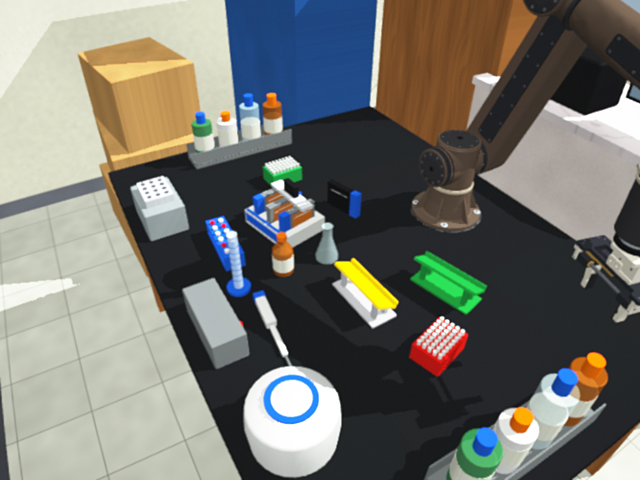

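The top view shows the dock at about (394,242), with the bar on it and its grip at (400,244). The middle cassette's blue looks to be at the near end, about (400,260). The yellow rest is at (235,243) and the green look-alike at (192,327). The black look-alike lies at (380,325). Next is an enlarged crop of dock and rest.

```bash
python3 - <<'E'
from h import *
c=cap('top');f=c['frame']
cr=f[190:295,185:450];cv2.imwrite('pics/crop1.png',cv2.cvtColor(cv2.resize(cr,None,fx=3,fy=3,interpolation=cv2.INTER_CUBIC),cv2.COLOR_RGB2BGR))
h=cv2.cvtColor(f,cv2.COLOR_RGB2HSV)
def comp(m,x0,y0,x1,y1):
    q=np.zeros_like(m);q[y0:y1,x0:x1]=m[y0:y1,x0:x1];n,l,s,ce=cv2.connectedComponentsWithStats(q)
    return [(cv2.boxPoints(cv2.minAreaRect(np.argwhere(l==i)[:,::-1].astype(np.float32))),s[i][4],ce[i]) for i in range(1,n) if s[i][4]>15]
Y=cv2.inRange(h,(22,120,90),(35,255,255)); 
for b,a,ce in comp(Y,180,200,290,280): print('yellow',a,ce,b.round(1).tolist(),onz(c,b,.075).round(3).tolist(),onz(c,[ce],.065).round(3))
B=cv2.inRange(h,(105,120,60),(125,255,255))
for b,a,ce in comp(B,340,190,450,290): print('blue',a,ce.round(1),onz(c,[ce],.105).round(3))
K=cv2.inRange(h,(0,0,0),(180,255,60))
for b,a,ce in comp(K,375,225,425,260): print('blk',a,ce.round(1),b.round(1).tolist(),onz(c,[ce],.159).round(3),onz(c,b,.159).round(3).tolist())
W=cv2.inRange(h,(0,0,235),(180,40,255))
for b,a,ce in comp(W,340,190,450,290): print('wht',a,ce.round(1),b.round(1).tolist(),onz(c,b,.117).round(3).tolist(),onz(c,b,.05).round(3).tolist())
E
```

```text
yellow 2167 [234.80756807 239.54360868] [[194.0, 253.0], [194.39999389648438, 224.89999389648438], [275.3999938964844, 226.10000610351562], [274.8999938964844, 254.1999969482422]] [[0.443, 0.311, 0.075], [0.515, 0.319, 0.075], [0.529, 0.112, 0.075], [0.457, 0.106, 0.075]] [[0.487 0.213 0.065]]
blue 448 [391.8 214.4] [[ 0.575 -0.177  0.105]]
blue 107 [399.6 259.9] [[ 0.462 -0.202  0.105]]
blk 39 [402.7 246.7] [[391.0, 248.0], [408.6000061035156, 239.8000030517578], [411.6000061035156, 246.3000030517578], [394.0, 254.5]] [[ 0.485 -0.198  0.159]] [[0.48, -0.171, 0.159], [0.503, -0.211, 0.159], [0.488, -0.219, 0.159], [0.465, -0.179, 0.159]]
wht 1295 [407.5 255.9] [[373.79998779296875, 238.6999969482422], [433.70001220703125, 230.1999969482422], [438.8999938964844, 266.6000061035156], [379.0, 275.1000061035156]] [[0.507, -0.134, 0.117], [0.541, -0.281, 0.117], [0.452, -0.296, 0.117], [0.42, -0.152, 0.117]] [[0.521, -0.142, 0.05], [0.556, -0.297, 0.05], [0.462, -0.313, 0.05], [0.428, -0.161, 0.05]]
wht 43 [370.4 245.4] [[369.0, 240.0], [372.0, 240.0], [372.0, 251.0], [369.0, 251.0]] [[0.503, -0.123, 0.117], [0.504, -0.13, 0.117], [0.477, -0.132, 0.117], [0.476, -0.124, 0.117]] [[0.517, -0.13, 0.05], [0.517, -0.138, 0.05], [0.489, -0.139, 0.05], [0.488, -0.132, 0.05]]
```

View pics/crop1.png

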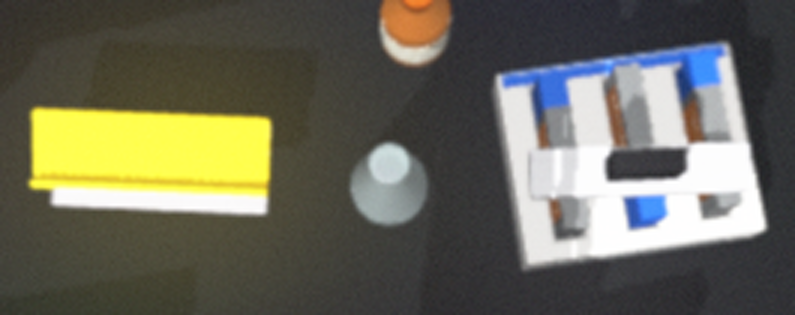

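The crop confirms it: the outer cassettes have blue at the strip, and the middle one has blue at the near end, crop (647,210). The grip is at crop (648,162). The dock's top corners are at crop (497,75), (727,43), (765,230) and (525,268).

```bash
python3 - <<'E'
from h import *
c=cap('top')
u=lambda L:np.array(L)/3+[185-.33,190-.33]
D=onz(c,u([(497,75),(727,43),(765,230),(525,268)]),.05)
print('dock',D.round(3).tolist(),D.mean(0).round(3)); 
for i,j in((0,1),(3,2),(3,0),(2,1)):
    v=D[j]-D[i];print(np.linalg.norm(v).round(3),np.degrees(np.arctan2(v[1],v[0])).round(1))
G=onz(c,u([(610,150),(686,148),(686,176),(608,180)]),.155);print('grip',G.round(3).tolist(),G.mean(0).round(3))
B=onz(c,u([(532,150),(752,144),(755,190),(532,197)]),.117);print('bar',B.round(3).tolist(),B.mean(0).round(3))
hi=onz(c,u([(33,108),(270,118)]),.065+.0135);print('hi',hi.round(3).tolist(),np.degrees(np.arctan2(*(hi[0]-hi[1])[[1,0]])))
lo=onz(c,u([(30,188),(267,190)]),.065-.0135);print('lo',lo.round(3).tolist())
fo=onz(c,u([(52,207),(267,214)]),.0);print('foot',fo.round(3).tolist())
for n,p in(('flask',(389,163)),('bottle',(418,3))):print(n,onz(c,u([p]),.12).round(3))
E
```

```text
dock [[0.58, -0.077, 0.05], [0.626, -0.278, 0.05], [0.463, -0.315, 0.05], [0.414, -0.112, 0.05]] [ 0.521 -0.196  0.05 ]
0.205 -77.2
0.209 -76.6
0.17 11.7
0.167 13.0
grip [[0.5, -0.163, 0.155], [0.507, -0.223, 0.155], [0.484, -0.224, 0.155], [0.476, -0.163, 0.155]] [ 0.492 -0.193  0.155]
bar [[0.503, -0.106, 0.117], [0.522, -0.285, 0.117], [0.484, -0.288, 0.117], [0.464, -0.108, 0.117]] [ 0.493 -0.197  0.117]
hi [[0.513, 0.315, 0.079], [0.52, 0.113, 0.079]] 92.13435718994323
lo [[0.448, 0.316, 0.052], [0.463, 0.112, 0.052]]
foot [[0.44, 0.308, 0.0], [0.449, 0.115, 0.0]]
flask [[0.482 0.009 0.12 ]]
bottle [[ 0.618 -0.004  0.12 ]]
```

Emit:
{"method": "carry_out", "body": {
  "commands": [0.85, -0.85, 0.1, 0.65, -1, 0.85, -0.85, 0.1, 0.65, -1, 0.85, -0.85, 0.1, 0.65, -1, 0.85, -0.85, 0.1, 0.65, -1, 0.85, -0.85, 0.1, 0.65, -1, 0.85, -0.85, 0.1, 0.65, -1, 0.85, -0.85, 0.1, 0.65, -1, 0.85, -0.85, 0.1, 0.65, -1],
  "grip_force": 12
}}

```text
time_s: 1.0
tcp_pos: [0.4451, 0.3791, 0.2809]
eef_rot: [-180.0, -0.0, 6.2]
contact_force: [0.2, 0.6, 1.6]
gripper_width: 0.0878
```

Emit:
{"method": "carry_out", "body": {
  "commands": [0.15, -0.95, 0, 0, -1, 0.15, -0.95, 0, 0, -1, 0.15, -0.95, 0, 0, -1, 0.15, -0.95, 0, 0, -1, 0.15, -0.95, 0, 0, -1, 0.15, -0.95, 0, 0, -1, 0.15, -0.95, 0, 0, -1, 0.15, -0.95, 0, 0, -1]
}}

```text
time_s: 1.8
tcp_pos: [0.492, 0.0751, 0.2807]
eef_rot: [-180.0, -0.0, 6.0]
contact_force: [0.7, 0.0, 0.2]
gripper_width: 0.0876
```

Emit:
{"method": "carry_out", "body": {
  "commands": [0, -0.95, 0, 0, -1, 0, -0.95, 0, 0, -1, 0, -0.95, 0, 0, -1, 0, -0.95, 0, 0, -1, 0, -0.95, 0, 0, -1, 0, -0.95, 0, 0, -1, 0, -0.95, 0, 0, -1, 0, -0.15, 0, 0, -1]
}}

```text
time_s: 2.6
tcp_pos: [0.4916, -0.1983, 0.2802]
eef_rot: [180.0, 0.1, 5.9]
contact_force: [-0.2, 0.3, 0.0]
gripper_width: 0.0873
```

```bash
python3 - <<'E'
from h import *
s=telemetry.get_state();print(s['time_s'],s['tcp_pos'],s['eef_rot'],s['joints'].round(1),s['contact_force'].round(2))
c=cap('wrist');save(c,'w1');print(np.linalg.inv(c['camera_from_world']).round(3).tolist())
E
```

```text
2.6 [ 0.49160143 -0.19829703  0.28021004] [1.79982555e+02 5.13733019e-02 5.85836177e+00] [ -0.7   5.7 -14.7   0.  -69.7  96.6] [-0.18  0.31  0.02]
[[0.103, -0.948, -0.3, 0.574], [-0.995, -0.098, -0.031, -0.19], [0.0, 0.302, -0.953, 0.416], [0.0, 0.0, 0.0, 1.0]]
```

View pics/w1.png

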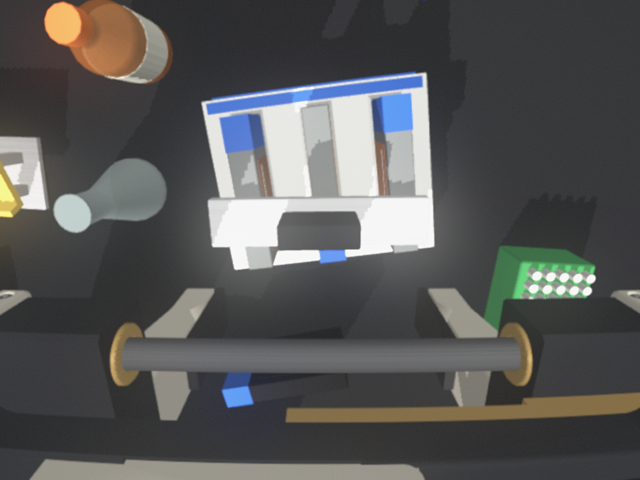

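Seen from the wrist, the bar plate's corners are at (209,199), (432,197), (434,246) and (212,247), with the grip top at (278–360, 212–225). The middle cassette lies under it, with blue at the near end (333,256).

```bash
python3 - <<'E'
from h import *
c=cap('wrist')
B=onz(c,[(209,199),(432,197),(434,246),(212,247)],.117);print(B.round(4).tolist(),B.mean(0))
a=(B[0]+B[3]-B[1]-B[2])[:2];print(np.degrees(np.arctan2(a[1],a[0])),np.linalg.norm(a)/2,np.linalg.norm((B[0]-B[3])))
D=onz(c,[(204,102),(426,74)],.05);print('dock far',D.round(4).tolist())
v=(D[0]-D[1])[:2];print(np.linalg.norm(v),np.degrees(np.arctan2(v[1],v[0]))-90)
# handle extents
print(onz(c,[(278,212),(360,212)],.159).round(4).tolist())
# middle cassette top far end
print(onz(c,[(303,107),(328,103)],.105).round(4).tolist())
E
```

```text
[[0.5055, -0.1059, 0.117], [0.5254, -0.2835, 0.117], [0.4849, -0.293, 0.117], [0.465, -0.109, 0.117]] [ 0.49519372 -0.19785102  0.117     ]
96.28089974769861 0.18185862562761382 0.04060569572861987
dock far [[0.5805, -0.0805, 0.05], [0.6252, -0.279, 0.05]]
0.20346810866112622 12.680076717847072
[[0.5107, -0.1657, 0.159], [0.5166, -0.2222, 0.159]]
[[0.5831, -0.1741, 0.105], [0.588, -0.1931, 0.105]]
```

Emit:
{"method": "carry_out", "body": {
  "commands": [0.1, 0.05, -0.8, 0.1, -1, 0, 0, -0.8, 0, -1, 0, 0, -0.8, 0, -1, 0, 0, -0.6, 0, -1, 0, 0, -0.3, 0, -1, 0, 0, -0.08, 0, -1, 0, 0, 0, 0, 1, 0, 0, 0, 0, 1],
  "grip_force": 15
}}

```text
time_s: 3.5
tcp_pos: [0.4971, -0.1932, 0.1467]
eef_rot: [180.0, -0.1, 6.5]
contact_force: [-0.1, 0.4, -0.7]
gripper_width: 0.0766
```

Emit:
{"method": "carry_out", "body": {
  "commands": [0, 0, 0, 0, 1, 0, 0, 0, 0, 1, 0, 0, 0, 0, 1, 0, 0, 0, 0, 1]
}}

```text
time_s: 3.9
tcp_pos: [0.4967, -0.1938, 0.1462]
eef_rot: [179.9, -0.1, 6.4]
contact_force: [-0.2, -2.6, 5.5]
gripper_width: 0.0599
```

Emit:
{"method": "carry_out", "body": {
  "commands": [0, 0, 0.1, 0, 1, 0, 0, 0.3, 0, 1, 0, 0, 0.5, 0, 1, 0, 0, 0.6, 0, 1, 0, 0, 0.6, 0, 1, 0, 0.2, 0.4, 0, 1, 0, 0.5, 0, 0, 1, 0, 0.7, 0, 0, 1]
}}

```text
time_s: 4.7
tcp_pos: [0.4957, -0.1371, 0.246]
eef_rot: [-180.0, -0.0, 6.3]
contact_force: [-0.2, 0.4, -4.4]
gripper_width: 0.0599
```

Emit:
{"method": "carry_out", "body": {
  "commands": [0, 0.8, 0, -0.1, 1, 0, 0.8, 0, -0.2, 1, 0, 0.8, 0, -0.2, 1, 0, 0.8, 0, -0.2, 1, 0, 0.8, 0, -0.2, 1, 0, 0.8, 0, 0, 1, 0, 0.8, 0, 0, 1, 0, 0.8, 0, 0, 1]
}}

```text
time_s: 5.5
tcp_pos: [0.4953, 0.12, 0.2456]
eef_rot: [-180.0, 0.1, 2.8]
contact_force: [0.9, 0.2, -4.6]
gripper_width: 0.0597
```

Emit:
{"method": "carry_out", "body": {
  "commands": [0, 0.8, 0, 0, 1, 0, 0.7, 0, 0, 1, 0, 0.5, 0, 0, 1, 0, 0.3, 0, 0, 1, 0, 0.1, 0, 0, 1, 0, 0, 0, 0, 1]
}}

```text
time_s: 6.1
tcp_pos: [0.4958, 0.2145, 0.2452]
eef_rot: [180.0, 0.0, 2.8]
contact_force: [0.0, -0.2, -4.7]
gripper_width: 0.06
```

```bash
python3 - <<'E'
from h import *
s=telemetry.get_state();print(s['time_s'],s['tcp_pos'],s['eef_rot'],s['joints'].round(1),s['contact_force'].round(2))
c=cap('wrist');save(c,'w2')
E
```

```text
6.1 [0.49584226 0.2145377  0.24524123] [1.79978046e+02 3.88936249e-02 2.84655677e+00] [ 44.2   8.  -16.6  -0.  -65.4  48.7] [ 0.03 -0.23 -4.67]
```

View pics/w2.png

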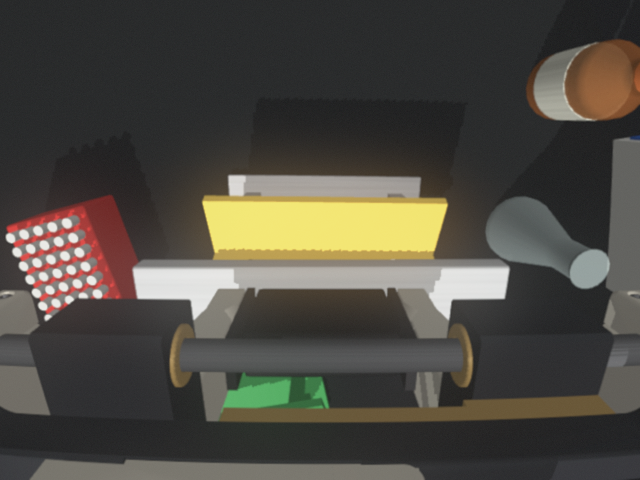

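The held bar hangs level at rows 262–295. The rest's high edge runs from (204,198) to (447,200).

```bash
python3 - <<'E'
from h import *
c=cap('wrist')
E=onz(c,[(204,198),(447,200)],.0785);print(E.round(4).tolist(),E.mean(0))
v=E[0]-E[1];print(np.linalg.norm(v),np.degrees(np.arctan2(v[1],v[0]))-90)
print('bar ends at z=.206 (bottom)',onz(c,[(137,300),(507,296)],.206).round(4).tolist(),onz(c,[(134,263),(508,263)],.218).round(4).tolist())
E
```

```text
[[0.5144, 0.31, 0.0785], [0.5226, 0.1127, 0.0785]] [0.51851464 0.21135302 0.0785    ]
0.19749180176109601 2.3857104012707566
bar ends at z=.206 (bottom) [[0.4862, 0.3091, 0.206], [0.498, 0.1181, 0.206]] [[0.5117, 0.3023, 0.218], [0.5204, 0.128, 0.218]]
```

Emit:
{"method": "carry_out", "body": {
  "commands": [0.1, -0.08, -0.5, -0.1, 1, 0.1, 0, -0.7, 0, 1, 0, 0, -0.7, 0, 1, 0, 0, -0.6, 0, 1, 0, 0, -0.4, 0, 1, 0, 0, -0.2, 0, 1, 0, 0, 0, 0, 1, 0, 0, 0, 0, 1]
}}

```text
time_s: 7.0
tcp_pos: [0.5047, 0.2114, 0.1222]
eef_rot: [-180.0, -0.1, 2.4]
contact_force: [0.7, -0.6, -3.4]
gripper_width: 0.0597
```

Emit:
{"method": "carry_out", "body": {
  "commands": [-0.05, 0, -0.06, 0, 1, -0.05, 0, -0.06, 0, 1, -0.05, 0, -0.06, 0, 1, -0.05, 0, -0.03, 0, 1, 0, 0, 0, 0, 1]
}}

```text
time_s: 7.5
tcp_pos: [0.497, 0.2118, 0.1149]
eef_rot: [-179.9, -0.2, 2.5]
contact_force: [-0.6, -2.3, 4.7]
gripper_width: 0.06
```

```bash
python3 - <<'E'
from h import *
s=telemetry.get_state();print(s['time_s'],s['tcp_pos'],s['eef_rot'],s['contact_force'].round(2),s['moment'].round(2),s['gripper_width'])
c=cap('wrist');s=cap('scene')
a=c['frame'][150:390,100:540];b=cv2.resize(s['frame'][225:345,300:430],None,fx=2.5,fy=2.5,interpolation=cv2.INTER_CUBIC)[:240]
cv2.imwrite('pics/w3.png',cv2.cvtColor(np.hstack([a,b]),cv2.COLOR_RGB2BGR))
E
```

```text
7.5 [0.49695661 0.21179971 0.11489565] [-1.79946663e+02 -1.70141057e-01  2.49388541e+00] [-0.59 -2.32  4.73] [-0.88  0.13  0.05] 0.060007047243696134
```

View pics/w3.png

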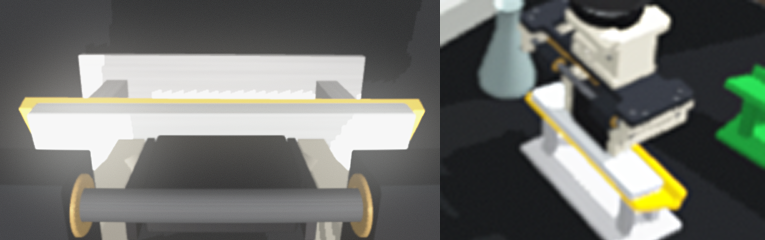

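Emit:
{"method": "carry_out", "body": {
  "commands": [-0.04, 0, -0.045, 0, 1, -0.055, 0, -0.03, 0, 1, -0.055, 0, -0.03, 0, 1, -0.055, 0, -0.03, 0, 1, -0.055, 0, -0.03, 0, 1, -0.055, 0, -0.03, 0, 1, -0.055, 0, -0.03, 0, 1, 0, 0, 0, 0, 1]
}}

```text
time_s: 8.4
tcp_pos: [0.4809, 0.2116, 0.1038]
eef_rot: [-180.0, 0.0, 2.4]
contact_force: [-1.4, 1.9, 3.8]
gripper_width: 0.0599
```

```bash
python3 - <<'E'
from h import *
s=telemetry.get_state();print(s['time_s'],s['tcp_pos'],s['eef_rot'],s['contact_force'].round(2),s['moment'].round(2),s['gripper_width'])
c=cap('wrist');s=cap('scene')
a=c['frame'][150:390,100:540];b=cv2.resize(s['frame'][245:325,320:410],None,fx=4,fy=4,interpolation=cv2.INTER_CUBIC)[:320]
cv2.imwrite('pics/w4.png',cv2.cvtColor(np.hstack([np.vstack([a,a[:80]*0]),b]),cv2.COLOR_RGB2BGR))
E
```

```text
8.4 [0.48086461 0.21160256 0.10380388] [-1.79996660e+02  2.23416785e-02  2.43724923e+00] [-1.39  1.88  3.79] [ 0.29  0.49 -0.05] 0.059906869543807376
```

View pics/w4.png

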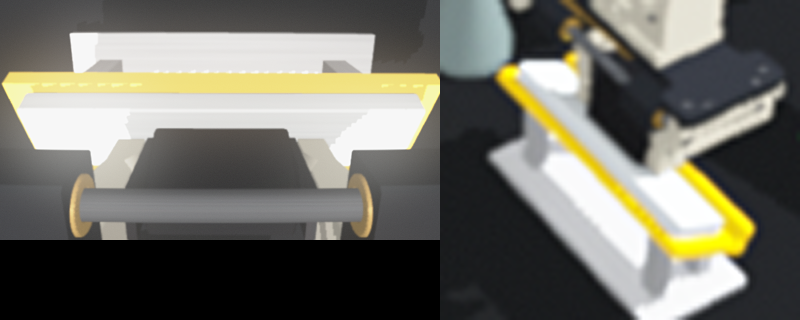

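Emit:
{"method": "carry_out", "body": {
  "commands": [-0.05, 0, -0.02, 0, 1, -0.05, 0, -0.02, 0, 1, 0, 0, 0, 0, 1]
}}

```text
time_s: 8.8
tcp_pos: [0.4768, 0.2113, 0.1019]
eef_rot: [180.0, 0.0, 2.4]
contact_force: [-0.2, 1.0, -0.1]
gripper_width: 0.0596
```

Emit:
{"method": "carry_out", "body": {
  "commands": [0, 0, 0, 0, 1, 0, 0, 0, 0, -0.37, 0, 0, 0, 0, -0.4, 0, 0, 0, 0, -0.45, 0, 0, 0, 0, -0.6, 0, 0, 0, 0, -1, 0, 0, 0, 0, -1],
  "grip_force": 3
}}

```text
time_s: 9.5
tcp_pos: [0.4774, 0.2114, 0.1024]
eef_rot: [180.0, -0.0, 2.4]
contact_force: [-0.0, 0.8, 0.4]
gripper_width: 0.0808
```

```bash
python3 - <<'E'
from h import *
s=telemetry.get_state();print(s['time_s'],s['tcp_pos'],s['contact_force'].round(2),s['moment'].round(2),s['gripper_width'])
c=cap('wrist');s=cap('scene')
a=c['frame'][150:390,100:540];b=cv2.resize(s['frame'][245:325,320:410],None,fx=4,fy=4,interpolation=cv2.INTER_CUBIC)[:320]
cv2.imwrite('pics/w5.png',cv2.cvtColor(np.hstack([np.vstack([a,a[:80]*0]),b]),cv2.COLOR_RGB2BGR))
E
```

```text
9.5 [0.47735584 0.21144308 0.10238251] [-0.01  0.82  0.35] [-0.06  0.06  0.  ] 0.08083899731249332
```

View pics/w5.png

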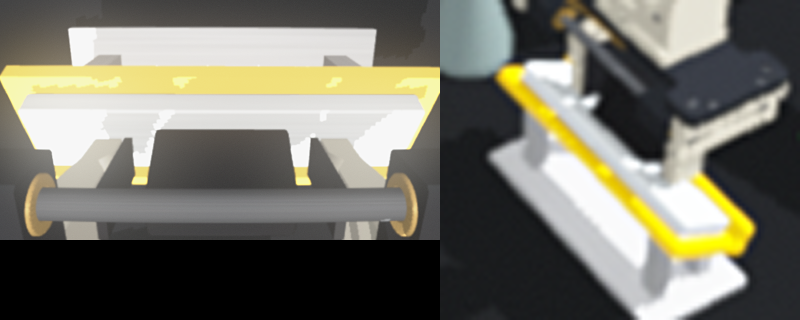

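The bar now lies flat on the slope behind the lip and centred along the rest, and the jaws are clear of it. I'll rise and go above the middle cassette.

Emit:
{"method": "carry_out", "body": {
  "commands": [0, 0, 0.1, 0, -1, 0, 0, 0.3, 0, -1, 0, 0, 0.6, 0, -1, 0, 0, 0.9, 0, -1, 0, 0, 0.9, 0, -1, 0, 0, 0.9, 0, -1, 0.1, -0.5, 0.3, 0, -1, 0.1, -0.8, 0, 0.3, -1]
}}

```text
time_s: 10.4
tcp_pos: [0.4865, 0.1605, 0.2662]
eef_rot: [-179.8, -0.3, 3.8]
contact_force: [0.8, -1.0, -0.3]
gripper_width: 0.0878
```

Emit:
{"method": "carry_out", "body": {
  "commands": [0.12, -0.95, 0, 0.4, -1, 0.12, -0.95, 0, 0.4, -1, 0.12, -0.95, 0, 0.4, -1, 0.12, -0.95, 0, 0.4, -1, 0.12, -0.95, 0, 0.4, -1, 0.12, -0.95, 0, 0.3, -1, 0.1, -0.95, 0, 0, -1, 0.1, -0.95, 0, 0, -1]
}}

```text
time_s: 11.2
tcp_pos: [0.522, -0.1462, 0.2637]
eef_rot: [180.0, -0.1, 12.8]
contact_force: [0.9, 0.4, 0.5]
gripper_width: 0.0873
```

Emit:
{"method": "carry_out", "body": {
  "commands": [0, -0.9, 0, 0.35, -1, 0, -0.4, 0, 0, -1, 0, 0, 0, 0, -1]
}}

```text
time_s: 11.5
tcp_pos: [0.5218, -0.1985, 0.2631]
eef_rot: [180.0, -0.0, 14.1]
contact_force: [-0.1, 0.2, -1.0]
gripper_width: 0.0875
```

```bash
python3 - <<'E'
from h import *
s=telemetry.get_state();print(s['time_s'],s['tcp_pos'],s['eef_rot'],s['joints'].round(1))
c=cap('wrist');save(c,'w6')
E
```

```text
11.5 [ 0.5217631  -0.1985461   0.26311555] [ 1.79976707e+02 -9.99233883e-03  1.40706024e+01] [ -0.7   9.  -13.    0.  -68.  104.8]
```

View pics/w6.png

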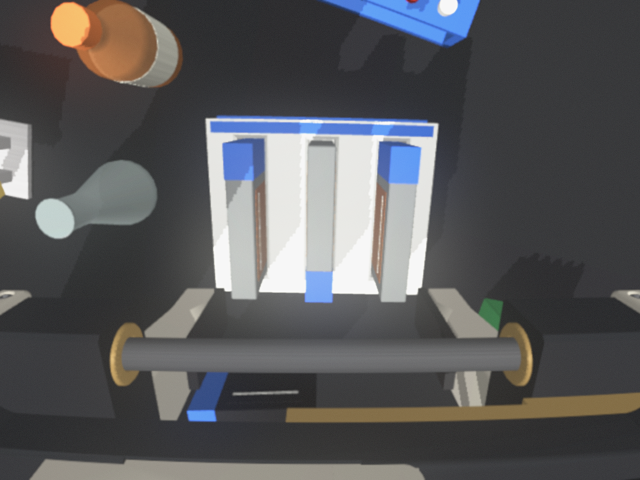

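The view shows the middle cassette's top between (308,143)–(334,143) at the far end and (305,302)–(332,302) at the near end, where it is blue.

```bash
python3 - <<'E'
from h import *
c=cap('wrist');h=cv2.cvtColor(c['frame'],cv2.COLOR_RGB2HSV)
def mids(x0,x1,ya,yb,red):
    m=cv2.Canny(c['frame'],40,100); return
def an(P):
    v=(P[0]+P[1]-P[2]-P[3])[:2]/2;print(P.mean(0).round(4),np.linalg.norm(v).round(4),np.linalg.norm(P[0]-P[1]).round(4),np.degrees(np.arctan2(v[1],v[0])).round(2))
an(onz(c,[(308.5,143),(334,143),(332,302),(305,302)],.105))
an(onz(c,[(226,142),(264,140),(257,298),(231,298)],.105))
D=onz(c,[(207,121),(437,125)],.05);v=D[0]-D[1];print(D.mean(0),np.linalg.norm(v),np.degrees(np.arctan2(v[1],v[0]))-90)
E=onz(c,[(215,292),(424,294)],.05);v=E[0]-E[1];print(E.mean(0),np.linalg.norm(v),np.degrees(np.arctan2(v[1],v[0]))-90,(D.mean(0)+E.mean(0))/2)
# blue of middle
m=cv2.inRange(h,(105,120,60),(125,255,255))[262:310,295:345]
print(cv2.boundingRect(m))
for r_ in (150,180,210,240,260): print(r_, c['frame'][r_,298:345].sum(1).tolist()[::1])
E
```

```text
[ 0.5227 -0.1965  0.105 ] 0.1321 0.0192 13.14
[ 0.5104 -0.1371  0.105 ] 0.1304 0.0289 10.41
[ 0.60175746 -0.178645    0.05      ] 0.2040813759426287 13.18140630095509
[ 0.44114336 -0.21658933  0.05      ] 0.21161048951511743 13.537225947836475 [ 0.52145041 -0.19761717  0.05      ]
(11, 13, 28, 28)
150 [693, 696, 696, 706, 733, 741, 741, 737, 712, 688, 620, 555, 573, 583, 592, 586, 587, 589, 592, 586, 589, 586, 588, 584, 587, 579, 585, 582, 585, 584, 581, 582, 581, 583, 581, 584, 584, 578, 525, 488, 548, 610, 676, 693, 695, 695, 694]
180 [696, 696, 696, 699, 724, 740, 741, 731, 705, 683, 604, 565, 586, 596, 598, 596, 596, 598, 595, 594, 596, 594, 594, 596, 594, 595, 594, 592, 593, 588, 591, 590, 588, 587, 587, 587, 581, 532, 502, 551, 616, 678, 694, 693, 696, 693, 694]
210 [698, 696, 696, 701, 724, 740, 740, 727, 697, 650, 590, 585, 598, 603, 598, 600, 599, 600, 603, 602, 601, 600, 603, 601, 599, 599, 598, 602, 595, 596, 597, 594, 596, 596, 598, 592, 545, 516, 567, 630, 681, 693, 696, 696, 696, 695, 694]
240 [741, 741, 741, 741, 741, 741, 739, 723, 692, 615, 575, 595, 611, 608, 610, 615, 610, 608, 609, 607, 609, 609, 609, 606, 605, 606, 609, 602, 606, 605, 606, 603, 605, 607, 599, 559, 524, 580, 643, 683, 697, 697, 698, 696, 698, 697, 695]
260 [741, 741, 741, 741, 741, 741, 738, 722, 692, 630, 591, 601, 614, 611, 610, 613, 610, 613, 610, 610, 611, 609, 607, 610, 610, 610, 609, 607, 609, 607, 607, 608, 604, 601, 580, 545, 580, 633, 678, 696, 699, 698, 699, 697, 696, 717, 740]
```

Emit:
{"method": "carry_out", "body": {
  "commands": [0.02, 0.04, -0.3, -0.2, 0, 0, 0, -0.6, 0, 0, 0, 0, -0.8, 0, 0, 0, 0, -0.7, 0, 0, 0, 0, -0.3, 0, 0, 0, 0, -0.1, 0, 0, 0, 0, 0, 0, 0, 0, 0, 0, 0, 0],
  "grip_force": 20
}}

```text
time_s: 12.4
tcp_pos: [0.5238, -0.1948, 0.1516]
eef_rot: [180.0, -0.1, 13.5]
contact_force: [-0.8, 0.4, 0.9]
gripper_width: 0.0439
```

Emit:
{"method": "carry_out", "body": {
  "commands": [0, -0.03, -0.4, 0, 0, 0, 0, -0.5, 0, 0, 0, 0, -0.4, 0, 0, 0, 0, -0.3, 0, 0, 0, 0, -0.1, 0, 0, 0, 0, 0, 0, 0, 0, 0, 0, 0, 1, 0, 0, 0, 0, 1]
}}

```text
time_s: 13.2
tcp_pos: [0.5235, -0.1962, 0.0832]
eef_rot: [180.0, -0.1, 13.4]
contact_force: [-0.7, 0.3, -0.4]
gripper_width: 0.0333
```

Emit:
{"method": "carry_out", "body": {
  "commands": [0, 0, 0, 0, 1, 0, 0, 0, 0, 1, 0, 0, 0, 0, 1, 0, 0, 0, 0, 1, 0, 0, 0, 0, 1]
}}

```text
time_s: 13.7
tcp_pos: [0.5233, -0.1963, 0.0829]
eef_rot: [180.0, -0.0, 13.4]
contact_force: [-0.3, -0.5, 6.0]
gripper_width: 0.0223
```

```bash
python3 - <<'E'
from h import *
s=telemetry.get_state();print(s['time_s'],s['tcp_pos'],s['eef_rot'],s['contact_force'].round(2),s['moment'].round(2),s['gripper_width'])
E
```

```text
13.7 [ 0.52325456 -0.19627841  0.08288477] [ 1.79973201e+02 -4.17522313e-02  1.34353425e+01] [-0.28 -0.51  6.03] [-0.21  0.2  -0.12] 0.022272571798435864
```

Emit:
{"method": "carry_out", "body": {
  "commands": [0, 0, 0.1, 0, 1, 0, 0, 0.25, 0, 1, 0, 0, 0.35, 0, 1, 0, 0, 0.5, 0, 1, 0, 0, 0.7, 0, 1, 0, 0, 0.7, 0, 1, 0, 0, 0.5, 0, 1, 0, 0, 0.2, 0, 1],
  "grip_force": 25
}}

```text
time_s: 14.5
tcp_pos: [0.5234, -0.196, 0.217]
eef_rot: [180.0, -0.2, 13.5]
contact_force: [0.6, 0.0, -1.5]
gripper_width: 0.022
```

```bash
python3 - <<'E'
from h import *
s=telemetry.get_state();print(s['time_s'],s['tcp_pos'],s['eef_rot'],s['contact_force'].round(2),s['moment'].round(2),s['gripper_width'])
c=cap('wrist');save(c,'w7')
E
```

```text
14.5 [ 0.52342929 -0.19598026  0.21695248] [ 1.79961750e+02 -1.67475638e-01  1.34529125e+01] [ 0.63  0.03 -1.54] [ 0.   -0.03  0.02] 0.021984281808218497
```

View pics/w7.png

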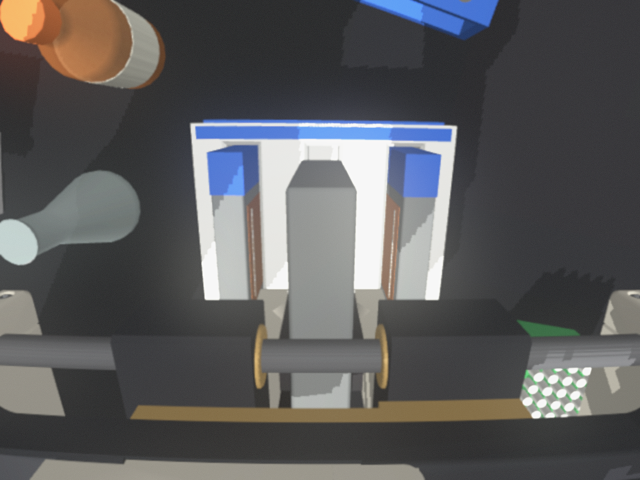

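```bash
cat > off.py <<'E'
from h import *
def off(pts,z):
    s=telemetry.get_state();c=cap('wrist');P=onz(c,pts,z)
    y=np.radians(s['eef_rot'][2]);d=P[:,:2]-s['tcp_pos'][:2]
    print((d@[np.cos(y),np.sin(y)]).round(4),(d@[-np.sin(y),np.cos(y)]).round(4))
E
python3 -c "
from off import *
off([(289,189),(355,189)],.239)"
```

```text
[0.063 0.063] [ 0.0097 -0.0102]
```

Emit:
{"method": "carry_out", "body": {
  "commands": [0, 0, 0, -0.3, 1, 0, 0, 0, -0.6, 1, 0, 0, 0, -0.9, 1, 0, 0, 0, -1, 1, 0, 0, 0, -1, 1, 0, 0, 0, -1, 1, 0, 0, 0, -1, 1, 0, 0, 0, -1, 1]
}}

```text
time_s: 15.4
tcp_pos: [0.522, -0.196, 0.2125]
eef_rot: [180.0, 0.2, -14.0]
contact_force: [-0.1, 0.2, -1.3]
gripper_width: 0.0217
```

Emit:
{"method": "carry_out", "body": {
  "commands": [0, 0, 0, -1, 1, 0, 0, 0, -1, 1, 0, 0, 0, -1, 1, 0, 0, 0, -1, 1, 0, 0, 0, -1, 1, 0, 0, 0, -1, 1, 0, 0, 0, -1, 1, 0, 0, 0, -1, 1]
}}

```text
time_s: 16.2
tcp_pos: [0.522, -0.196, 0.2125]
eef_rot: [179.9, 0.1, -46.0]
contact_force: [0.2, -0.3, -1.1]
gripper_width: 0.0218
```

Emit:
{"method": "carry_out", "body": {
  "commands": [0, 0, 0, -1, 1, 0, 0, 0, -1, 1, 0, 0, 0, -1, 1, 0, 0, 0, -1, 1, 0, 0, 0, -1, 1, 0, 0, 0, -1, 1, 0, 0, 0, -1, 1, 0, 0, 0, -1, 1]
}}

```text
time_s: 17.0
tcp_pos: [0.522, -0.196, 0.2125]
eef_rot: [179.8, 0.1, -78.0]
contact_force: [-0.7, 0.2, -1.4]
gripper_width: 0.0218
```

Emit:
{"method": "carry_out", "body": {
  "commands": [0, 0, 0, -1, 1, 0, 0, 0, -1, 1, 0, 0, 0, -1, 1, 0, 0, 0, -1, 1, 0, 0, 0, -1, 1, 0, 0, 0, -1, 1, 0, 0, 0, -1, 1, 0, 0, 0, -1, 1]
}}

```text
time_s: 17.8
tcp_pos: [0.522, -0.1959, 0.2125]
eef_rot: [179.8, -0.0, -110.0]
contact_force: [0.7, -0.7, -1.5]
gripper_width: 0.0218
```

Emit:
{"method": "carry_out", "body": {
  "commands": [0, 0, 0, -1, 1, 0, 0, 0, -1, 1, 0, 0, 0, -1, 1, 0, 0, 0, -1, 1, 0, 0, 0, -1, 1, 0, 0, 0, -1, 1, 0, 0, 0, -1, 1, 0, 0, 0, -1, 1]
}}

```text
time_s: 18.6
tcp_pos: [0.522, -0.1959, 0.2125]
eef_rot: [179.9, -0.1, -142.0]
contact_force: [-0.1, 0.2, -1.6]
gripper_width: 0.0216
```

Emit:
{"method": "carry_out", "body": {
  "commands": [0, 0, 0, -1, 1, 0, 0, 0, -1, 1, 0, 0, 0, -1, 1, 0, 0, 0, -0.8, 1, 0, 0, 0, -0.4, 1, 0, 0, 0, 0, 1]
}}

```text
time_s: 19.2
tcp_pos: [0.5224, -0.196, 0.2132]
eef_rot: [179.9, -0.1, -158.6]
contact_force: [-0.5, 0.6, -1.3]
gripper_width: 0.0216
```

```bash
python3 - <<'E'
from h import *
s=telemetry.get_state();print(s['time_s'],s['tcp_pos'],s['eef_rot'],s['contact_force'].round(2),s['moment'].round(2),s['gripper_width'])
c=cap('wrist');save(c,'w8')
E
```

```text
19.2 [ 0.522374   -0.19603372  0.21322091] [ 1.79945013e+02 -1.06372445e-01 -1.58594410e+02] [-0.54  0.62 -1.26] [ 0.04 -0.12  0.03] 0.021603684506655167
```

View pics/w8.png

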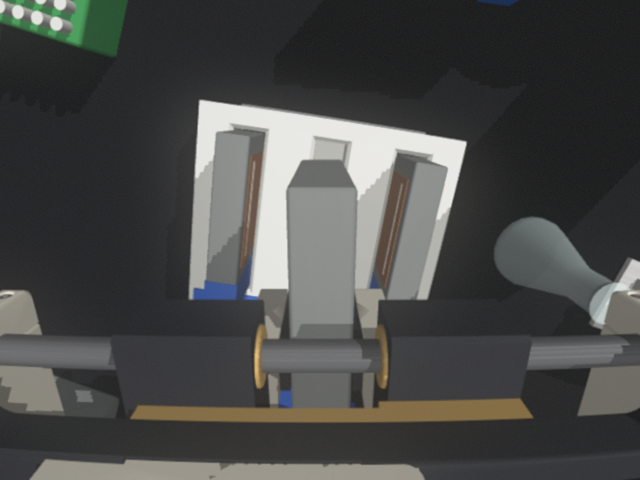

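Emit:
{"method": "carry_out", "body": {
  "commands": [-0.07, -0.03, -0.2, -0.7, 1, 0, 0, -0.4, -0.8, 1, 0, 0, -0.5, -0.5, 1, 0, 0, -0.4, 0, 1, 0, 0, -0.2, 0, 1, 0, 0, 0, 0, 1, 0, 0, 0, 0, 1]
}}

```text
time_s: 19.95
tcp_pos: [0.5205, -0.1974, 0.1468]
eef_rot: [-180.0, 0.0, -166.5]
contact_force: [-0.6, 0.8, -1.4]
gripper_width: 0.0215
```

```bash
python3 - <<'E'
from h import *
s=telemetry.get_state();print(s['time_s'],s['tcp_pos'],s['eef_rot'],s['contact_force'].round(2),s['moment'].round(2),s['gripper_width'])
c=cap('wrist');f=c['frame'][90:330,180:480]
cv2.imwrite('pics/w9.png',cv2.cvtColor(cv2.resize(f,None,fx=2.5,fy=2.5),cv2.COLOR_RGB2BGR))
E
```

```text
19.95 [ 0.52048696 -0.19744135  0.1468433 ] [-1.79979008e+02  1.88185104e-02 -1.66537322e+02] [-0.57  0.85 -1.39] [ 0.05 -0.19 -0.01] 0.0215124281643648
```

View pics/w9.png

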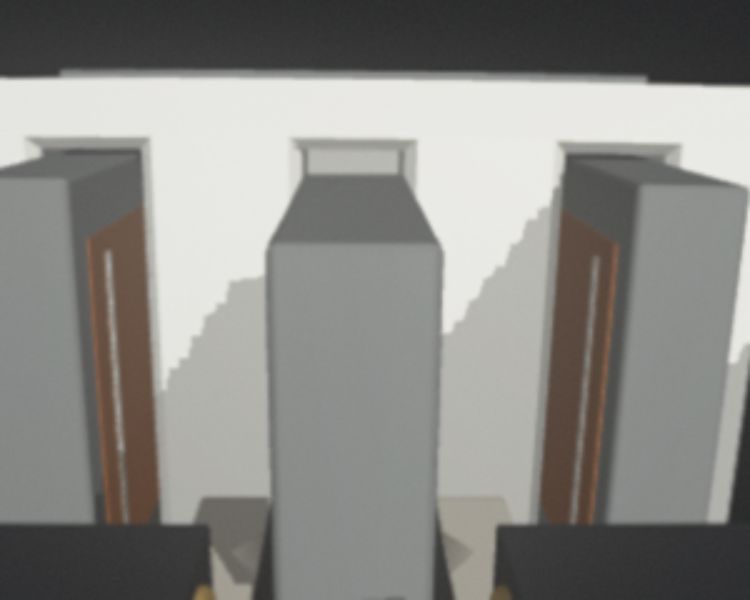

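```bash
python3 -c "
from off import *
q=lambda L:[(x/2.5+180,y/2.5+90) for x,y in L]
off(q([(293,140),(417,140)]),.05);off(q([(303,150),(405,150)]),.047);off(q([(303,175),(405,175)]),.079);off(q([(269,243),(441,243)]),.169)"
```

```text
[0.0665 0.0666] [ 0.014  -0.0157]
[0.0639 0.064 ] [ 0.0118 -0.013 ]
[0.061 0.061] [ 0.0102 -0.0114]
[0.0616 0.0616] [ 0.0099 -0.0109]
```

Emit:
{"method": "carry_out", "body": {
  "commands": [-0.025, 0, -0.2, -0.04, 1, 0, 0, -0.3, 0, 1, 0, 0, -0.2, 0, 1, 0, 0, -0.2, 0, 1, 0, 0, -0.2, 0, 1, 0, 0, -0.2, 0, 1, 0, 0, -0.1, 0, 1, 0, 0, 0, 0, 1]
}}

```text
time_s: 21.0
tcp_pos: [0.5188, -0.1974, 0.0896]
eef_rot: [180.0, -0.1, -166.7]
contact_force: [0.2, -0.8, -2.0]
gripper_width: 0.0219
```

Entering freely, with no contact force. Now the last few millimetres.

Emit:
{"method": "carry_out", "body": {
  "commands": [0, 0, -0.06, 0, 1, 0, 0, -0.05, 0, 1, 0, 0, -0.04, 0, 1, 0, 0, -0.03, 0, 1, 0, 0, -0.02, 0, 1, 0, 0, 0, 0, 1]
}}

```text
time_s: 21.6
tcp_pos: [0.5193, -0.1973, 0.0829]
eef_rot: [-180.0, 0.0, -166.7]
contact_force: [-0.9, 0.9, 3.3]
gripper_width: 0.022
```

Emit:
{"method": "carry_out", "body": {
  "commands": [0, 0, -0.02, 0, 1, 0, 0, 0, 0, 1, 0, 0, 0, 0, 0.4, 0, 0, 0, 0, 0.2, 0, 0, 0, 0, 0, 0, 0, 0, 0, 0, 0, 0, 0, 0, 0, 0, 0, 0, 0, 0]
}}

```text
time_s: 22.4
tcp_pos: [0.5191, -0.1973, 0.0814]
eef_rot: [180.0, -0.0, -166.7]
contact_force: [-0.2, 0.2, 0.2]
gripper_width: 0.0438
```

Emit:
{"method": "carry_out", "body": {
  "commands": [0, 0, 0.2, 0, 0, 0, 0, 0.5, 0, 0, 0, 0, 0.8, 0, 0, 0, 0, 0.9, 0, 0, 0, 0, 0.9, 0, 0, 0, 0, 0.9, 0, 0, -0.3, 0.3, 0.5, 0, 0, 0, 0, 0, 0, 0]
}}

```text
time_s: 23.2
tcp_pos: [0.5077, -0.1851, 0.274]
eef_rot: [-179.9, 0.4, -166.7]
contact_force: [0.6, -0.7, 1.5]
gripper_width: 0.0438
```

Emit:
{"method": "carry_out", "body": {
  "commands": [-0.8, 0.5, 0, 0, 0, -0.8, 0.8, 0, 0, 0, 0, 0.9, 0, 0, 0, 0, 0.9, 0, 0, 0, 0, 0.9, 0, 0, 0, 0, 0.5, 0, 0, 0, 0, 0, 0, 0, 0]
}}

```text
time_s: 23.9
tcp_pos: [0.443, -0.0035, 0.2695]
eef_rot: [180.0, 0.0, -166.6]
contact_force: [0.1, 0.6, -0.1]
gripper_width: 0.0441
```

```bash
python3 - <<'E'
from h import *
s=telemetry.get_state();print(s['time_s'],s['tcp_pos'],s['contact_force'].round(2),s['gripper_width'])
c=cap('top');d=cap('scene')
up=lambda f,k:cv2.resize(f,None,fx=k,fy=k,interpolation=cv2.INTER_CUBIC)
a=up(c['frame'][190:295,185:450],3);b=up(d['frame'][170:340,220:420],1.85)[:314,:370]
v=np.zeros((630,795,3),np.uint8);v[:315]=a;v[315:315+len(b),:b.shape[1]]=b
cv2.imwrite('pics/end.png',cv2.cvtColor(v[:600],cv2.COLOR_RGB2BGR))
E
```

```text
23.9 [ 0.44297249 -0.00346571  0.26954722] [ 0.09  0.58 -0.07] 0.04405139069473615
```

```bash
python3 - <<'E'
from h import *
c=cap('top');d=cap('scene')
bl=lambda f:cv2.inRange(cv2.cvtColor(f,cv2.COLOR_RGB2HSV),(105,120,60),(125,255,255))
ca=np.array([.5215,-.1972]);e=np.radians(13.2);x=np.array([np.cos(e),np.sin(e)]);y=np.array([-x[1],x[0]])
for k,n in((1,'left'),(0,'mid'),(-1,'right')):
  for end,t in((.05,'far'),(-.05,'near')):
    P=np.r_[ca+end*x+k*.064*y,.105]; o=[]
    for im in(c,d):
      u,v=np.round(proj(im,P)[0]).astype(int);o.append((im['frame'][v,u].tolist(),int(bl(im['frame'])[v,u])))
    print(n,t,o)
# top blue profile across mid cassette: where blue ends along length (z=.105)
for k in(1,0,-1):
  s=np.arange(-.064,.066,.004);q=[]
  for t in s:
    u,v=np.round(proj(c,np.r_[ca+t*x+k*.064*y,.105])[0]).astype(int);q.append('B' if bl(c['frame'])[v,u] else '.')
  print(k,''.join(q))
f=c['frame'];h=cv2.cvtColor(f,cv2.COLOR_RGB2HSV)
W=cv2.inRange(h,(0,0,150),(180,60,255));m=np.zeros_like(W);m[215:262,190:280]=W[215:262,190:280]
n,l,s,ce=cv2.connectedComponentsWithStats(m)
for i in range(1,n):
  if s[i][4]>30:
    b=cv2.boxPoints(cv2.minAreaRect(np.argwhere(l==i)[:,::-1].astype(np.float32)));print(s[i],ce[i].round(1),onz(c,[ce[i]],.078).round(3),onz(c,b,.078).round(3)[:,:2].tolist())
# bystanders: compare with first frame
o=cv2.cvtColor(cv2.imread('pics/top0.png'),cv2.COLOR_BGR2RGB);D=(cv2.absdiff(o,f).max(2)>60).astype(np.uint8);D=cv2.morphologyEx(D,cv2.MORPH_OPEN,np.ones((3,3)))
n,l,s,ce=cv2.connectedComponentsWithStats(D);print(s[1:][s[1:,4]>20].tolist())
E
```

```text
left far [([56, 113, 223], 255), ([26, 94, 222], 255)]
left near [([138, 139, 142], 0), ([122, 129, 128], 0)]
mid far [([49, 109, 223], 255), ([26, 96, 224], 255)]
mid near [([184, 187, 190], 0), ([183, 191, 192], 0)]
right far [([64, 151, 254], 255), ([40, 145, 255], 255)]
right near [([183, 187, 187], 0), ([182, 189, 191], 0)]
1 ..........................BBBBBBB
0 ..........................BBBBBBB
-1 ..........................BBBBBBB
[205 215  26  47 487] [216.7 238.5] [[0.484 0.257 0.078]] [[0.54, 0.3], [0.551, 0.276], [0.43, 0.216], [0.419, 0.239]]
[[396, 0, 65, 33, 1376], [142, 124, 32, 21, 398], [446, 133, 33, 17, 395], [196, 155, 184, 117, 6300], [309, 163, 5, 5, 22], [332, 164, 5, 5, 24], [292, 178, 5, 5, 24], [348, 180, 5, 5, 22], [312, 182, 22, 29, 486], [291, 200, 5, 5, 22], [347, 202, 5, 5, 22], [387, 211, 12, 16, 131], [307, 216, 5, 5, 22], [330, 217, 5, 5, 24], [115, 231, 135, 249, 15504], [325, 232, 27, 26, 280], [415, 237, 15, 18, 227], [302, 238, 25, 23, 376], [395, 239, 19, 11, 186], [387, 241, 20, 24, 223], [287, 263, 7, 4, 22], [8, 351, 20, 39, 248], [257, 408, 15, 28, 273], [257, 444, 11, 16, 100], [340, 461, 6, 7, 37]]
```

```bash
python3 - <<'E'
from h import *
d=cap('scene');sx,sy=.4895,.2105;a=np.radians(25);y=np.radians(2.4)
X=np.array([np.cos(y),np.sin(y),0]);Y=np.array([-X[1],X[0],0]);e=X*np.cos(a)+[0,0,np.sin(a)];n=-X*np.sin(a)+[0,0,np.cos(a)]
S=np.array([sx,sy,.065])
# classify points on plate-top plane: yellow/white along slope at 3 stations and along y
def cl(P):
    u,v=np.round(proj(d,P)[0]).astype(int);p=d['frame'][v,u].astype(int)
    return 'y' if p[0]-p[2]>60 else 'w' if p.min()>110 else 'k'
for t in(-.08,-.045,.045,.08): print(t,''.join(cl(S+e*s+n*.012+Y*t) for s in np.arange(-.034,.036,.002)))
for s in(-.012,.003,.018): print('y',s,''.join(cl(S+e*s+n*.012+Y*t) for t in np.arange(-.104,.105,.004)))
E
```

```text
-0.08 yyyywwwwwwwwwwwwwwwwwwwwwwwwwwwyyyy
-0.045 kkkkkkkkkwwwwwwwwwwwwwwwwwwwwwwwwwy
0.045 yyywwwwwwwwwwwwwwwwwwwwwwwwwwwwwwwy
0.08 yyyywwwwwwwwwwwwwwwwwwwwwwwwwwwwwwy
y -0.012 kkwwwwwwwwwwwwwwkkkkkkkkkkkkkkkkwwwwwwwwwwwwwwwwwwwyy
y 0.003 kkwwwwwwwwwwwwwwwwwkwwwwwwwwwwwwwwwwwwwwwwwwwwwwwwwyy
y 0.018 kkkywwwwwwwwwwwwwwwwwwwwwwwwwwwwwwwwwwwwwwwwwwwwwwwyy
```

```bash
python3 -c "
from h import *
print(r.close_job())"
```

```text
the job is handed in; nothing more can be done
None
```

I moved the weight bar to the yellow rest, turned the middle cassette end for end, and handed the job in at about 24 s. The middle cassette was the back-to-front one.

- **Bar:** I held its grip by the ends so it could pivot, tilted it against the rest's high edge and slid it flat onto the face. A picture after release showed it flat behind the lip. A final check of the scene-camera pixels found it within a few millimetres of the middle of the rest.
- **Cassette:** I lifted it clear, turned it 180° and lowered it back into the same slot. It went in without resistance and touched bottom at the height it was picked up from, with about 5 N of contact.
- **Final check on the cassettes:** all three now show the same blue profile at the strip end, in both fixed cameras.
- **Incomplete checks:**
  - I had used all 12 pictures, so I could not view the final scene and checked it by numbers only.
  - The arm hid the bar in the last top view.
  - The before-and-after image comparison was swamped by the arm and shadows, so it did not confirm that the bystanders were undisturbed. Nothing in the force readings suggested the arm had touched them.

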